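# Free the jammed jar feeder and set out a jar

### The arm

A 7-joint arm with a two-finger parallel gripper is mounted at the origin on the work surface. World frame = base frame: x ahead of the robot, y to its left, z up, the work surface at z = 0. Lengths are in mm, angles in rad, forces in N, time in s.
With the tool pointing down it reaches from about 400 to 875 mm from the base axis. Payload 4.4 kg.
Tool frame: the origin (TCP) lies midway between the tips of the shut fingers; the grasp point (between the pads) lies 19 mm behind it (ctrl.pinch_z is the distance from the TCP to the grasp point, in mm); z points along the fingers, y is the line along which they close (so a half turn about z gives the same grasp; the last joint's range is limited). The gripper opens to 85 mm and grips with 20 to 120 N. Pads are 22 mm wide; open, the fingers measure 114 mm over their backs; the gripper's body (76 mm by 85 mm) begins 54 mm behind the grasp point. The pads swing forward as they close: fully open they stand 13 mm farther back than shut.
Start: joints at [1.219, 0.628, 0.038, 1.517, -0.027, 0.996, -0.02], TCP at [183.279, -623.64, 231.313] pointing down, gripper open.
Joint ranges: [-3.06, 3.06], [-0.37, 2.12], [-1.25, 1.32], [0.18, 2.47], [-1.1, 4.24], [0.23, 1.98], [-2.94, 2.94]. Speed limits (rad/s): [2.57, 2.57, 3.14, 3.14, 3.14, 3.14, 3.14].

### API

Orientations are given as [roll, pitch, yaw] about the fixed x, y, z axes, in that order (R = Rz(yaw) Ry(pitch) Rx(roll)).
In Python, from cell import read_state, cams, order, ctrl gives the robot as it stands.
- The arm moves only by the tool move_arm, never from a script. Its argument "targets" is text: rows parted by semicolons, each of 7 numbers parted by spaces: the gripper's target within -1 to 1 (fully open at 1, half-way at 0, shut at -1), then the shift along the tool's x, y, z in cm, then the turn, a rotation vector about the tool's x, y, z in degrees. A call has 1 to 5 rows; each row shifts and turns the commanded pose from where the row before left it, along the tool's axes as they then stand; what a row does not reach is not made up. A row lasts 1/12 s, in which the tool goes at most 41.7 mm and 7.16 degrees, less where a joint would pass 70% of its speed; a pose out of reach is approached as far as the arm can. A call with a gripper value outside its range is refused whole. The fingers move at their own pace and stop on an object; the grip force is fixed at half the most. Time passes only in rows, so rows that do not move let the fingers close. It gives the time, the measured TCP pose, the force, the opening and the grip force at its end, in the units of the state.
- read_state(): the state, without advancing time (a new reading comes with each control period).
- cams.get_image(name): name is "side" or "top" or "wrist"; returns a dict with "color" (420x560x3 uint8, red, green, blue), "fovy" (degrees; the focal length in pixels is half the picture's height over the tangent of half this angle, whatever the lens; pixels are square), "cx", "cy" (the principal point, pixels), "rvec" (rotation vector, rad) and "tvec" (3), from world to camera coordinates, as OpenCV has them. Camera axes: x right, y down, z forward; pixel columns grow to the right and rows downward; lengths in mm; the calibration is good to about 2 mm. A picture is of the moment at which its call begins. There is no depth.
- order.finish_job(): hands the job in; it is judged then, once.
The state is a dict: "clock": time; "qpos": joint angles; "qd": joint speeds; "tau": joint torques, N m; "eef_pos": TCP position; "tool_rot": TCP orientation; "force": force on the tool from outside, world axes, zero at the start; "torque": the same for the moment, N m; "width": finger opening in mm; "gripper_force": force on a finger pad.
Only numpy, scipy, OpenCV 4.12 (cv2) and the standard library are available. Lean on these libraries where they do the work, as an engineer would, in place of code of your own. Each camera call takes 0.05 s, during which the arm holds its last target. There are 200 camera calls.

### The job

The jar feeder has jammed at its mouth: the front jars of both lanes have arrived side by side, and the right-hand one leans on the slanting guide and pins the other. With the fingers ease the blocking jar straight back towards its pusher, gently, because it is glass and its full lane has only a few millimetres of give before it goes solid; hold it back until the left-hand jar has run all the way into the pick-up bay by itself. Then take that jar out of the bay and set it down standing in the small white tray, leaving the other jars standing in the feeder and the things around it alone.

Things in the scene. Friction and masses are not known exactly. Their poses are not given: they have to be found in the camera images.
- feeder: Low metal jar feeder fixed on the bench, 270 by 102 mm. Origin: on the bench, midway between its two lanes; jars are fed along its -x, y to the left lane, z up. Floor plate 4 mm. Lane axes at y = +24 mm (left) and -24 mm (right), lanes 46 mm wide, three jars in each, pressed forward by a spring pusher (about 4 to 5 N). Rails stand 34 mm above the bench, pushers 64 mm, the housing behind x = 158 mm 56 mm.
- guide (a point): Middle of the top edge of the slanting guide, a fixed strip 34 mm high above the bench that leads the right lane into the bay, set at 58 degrees to the lanes. Above it and in front of it (feeder -x) the way is free for fingers reaching the front of jar_b from 38 to 56 mm above the bench.
- bay (a point): Where the underside of a jar stands when fully home in the pick-up bay, which continues the left lane: against the front stop (50 mm high), 58 mm ahead (-x) of the feeder's origin, y = +24 mm, on the floor plate 4 mm above the bench. There a jar can be gripped by its lid across the lane (along the feeder's y), above the 34 mm rails.
- jar_a: One of six like brown glass jars, about 75 g, standing: body 44 mm in diameter, 52 mm high, white lid 41 mm in diameter from 54 to 70 mm above its underside, where the origin is (centre), z up. Front jar of the left lane, level with the feeder's origin, pinned between left rail and jar_b. Freed, it slides to the bay in 1 to 3 s.
- jar_b: The blocking jar, like jar_a: front of the right lane, leaning on the guide and on jar_a. Pushed back (feeder +x) it resists with some 5 to 11 N and gives; within a few millimetres jar_a goes, and soon after (how soon can only be felt) its lane is solid. Over 14 N may break it; pressed hard it also squeezes sideways on jar_a and pins it until eased. Let go too early, it can jam anew.
- jar_c: Second jar of the left lane, like jar_a.
- jar_d: Second jar of the right lane, like jar_a.
- jar_e: Third jar of the left lane, like jar_a.
- jar_f: Third jar of the right lane, like jar_a.
- tray_in (a point): Centre of the inner floor, 4 mm above the bench, of the empty small white plastic tray fixed on the bench: 200 mm (its x) by 150 mm (its y) outside, walls 4 mm thick, rim 28 mm above the bench.
- pot: White pot with a yellow lid, 64 mm in diameter, 54 mm high, standing loose on the bench. Origin: centre of its underside. To be left alone.
- wash_bottle: Green wash bottle, 64 mm in diameter, about 180 mm high, standing loose. Origin: centre of its underside. To be left alone.
- caliper: Steel vernier caliper, 180 mm long, lying loose on the bench. Origin: middle of its beam, on the bench. To be left alone.

How it is judged:
By the outcome, as a careful person would: the job done as asked, in the order asked, and still so for the second after the job is handed in, with the robot touching nothing.
It also fails if it takes over 67 s, if anything falls off the work surface, if the arm or the gripper's body presses on something with over 40 N, if the wrist force passes 120 N, or if a joint passes its speed limit or range.

## Working session

There is one attempt and no reset: what is moved stays moved. The work goes in short steps, Python scripts to look and compute and a tool call to move; the robot and the scene stay as the last step left them, time stands still between calls to the robot, and variables do not carry over. Pictures are saved under pics/ and viewed, at most 12 in all, crops included, and the job is handed in when it is done.

Besides the shell and the picture viewer there is one more tool, called after "Request:" in YAML: its name, and indented under it one key for each argument. move_arm: Moves the arm, as the interface text tells. Its arguments: {"type":"object","properties":{"targets":{"type":"string"}},"required":["targets"]}

```bash
ls; mkdir -p pics; cat > h.py <<'E'
import numpy as np, cv2
from cell import read_state, cams, order, ctrl
def snap(n,f):
    d=cams.get_image(n); cv2.imwrite(f'pics/{f}.png',d['color'][:,:,::-1])
    np.save(f'pics/{f}.npy',{k:v for k,v in d.items()},allow_pickle=True); return d
def load(f): return np.load(f'pics/{f}.npy',allow_pickle=True).item()
def KRt(d):
    h=d['color'].shape[0]; f=h/2/np.tan(np.radians(d['fovy'])/2)
    K=np.array([[f,0,d['cx']],[0,f,d['cy']],[0,0,1]]); R=cv2.Rodrigues(np.array(d['rvec'],float))[0]
    return K,R,np.array(d['tvec'],float).ravel()
def ray(d,uv):
    K,R,t=KRt(d); v=R.T@np.linalg.inv(K)@np.array([uv[0],uv[1],1.]); return -R.T@t, v/np.linalg.norm(v)
def atz(d,uv,z):
    c,v=ray(d,uv); return c+v*(z-c[2])/v[2]
def tri(*obs):
    A=np.zeros((3,3));b=np.zeros(3)
    for d,uv in obs:
        c,v=ray(d,uv);P=np.eye(3)-np.outer(v,v);A+=P;b+=P@c
    return np.linalg.solve(A,b)
def proj(d,p):
    K,R,t=KRt(d); q=K@(R@np.array(p,float)+t); return q[:2]/q[2]
E
python3 - <<'E'
from h import *
for n in ('top','side','wrist'):
    d=snap(n,n+'0'); print(n,d['fovy'],ray(d,(280,210)))
print(read_state()); print([x for x in dir(ctrl) if x[0]!='_'],ctrl.pinch_z)
a=[cv2.imread(f'pics/{n}0.png') for n in('top','side')]
E
```

```text
pics
top 56.00550658704634 (array([ 531.33808346,  -55.3301905 , 1087.32166023]), array([ 0.05114411, -0.0179212 , -0.99853048]))
side 43.15517921986826 (array([ 581.80934628, -896.09978887, 1016.78827398]), array([ 0.02244056,  0.65736996, -0.7532338 ]))
wrist 62.556955193026795 (array([ 250.78518711, -604.43400485,  372.60648747]), array([-0.26261086, -0.08536761, -0.96111805]))
{'clock': 0.15, 'qpos': array([ 1.21919687,  0.62915833,  0.03843307,  1.51811494, -0.02700428,
        0.99629799, -0.0199855 ]), 'qd': array([ 0.00158285, -0.00111149,  0.00120073, -0.00370279,  0.00025148,
        0.00028555,  0.00098894]), 'tau': array([ 2.41975526e-03, -5.63800335e+01,  1.22770976e+00, -1.93650699e+01,
        1.11396663e-02,  7.37139664e-03,  2.79635276e-05]), 'eef_pos': array([ 183.16166678, -623.17585397,  230.59154424]), 'tool_rot': array([-3.14013118e+00, -4.80504019e-06,  2.85824549e-01]), 'force': array([-1.24607166, -0.09470354, -0.13553445]), 'torque': array([ 0.06213908, -0.02671784, -0.04289522]), 'gripper_force': 0.0, 'width': 85.0903288787291}
['MotionError', 'pinch_z'] 18.700000000000003
```

View pics/top0.png

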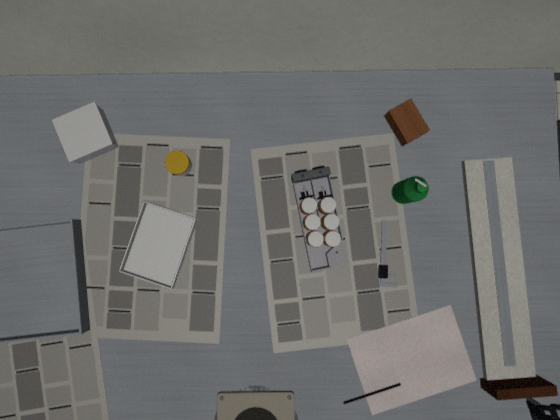

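View pics/side0.png

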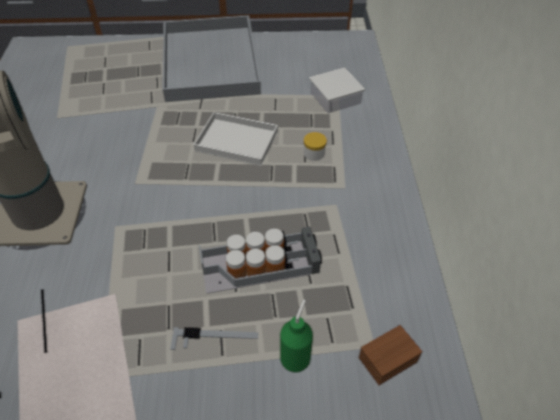

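The top view shows the feeder around (318,222), with its front pointing to the robot. jar_a is at about (316,239) and jar_b at (332,239). The tray is at about (158,244), the pot (177,162), the bottle (410,190) and the caliper (383,250). The side view shows the same objects, with the feeder around (260,258).

```bash
python3 - <<'E'
from h import *
t=cv2.imread('pics/top0.png');s=cv2.imread('pics/side0.png')
a=cv2.resize(t[155:280,275:365],None,fx=4.4,fy=4.4,interpolation=cv2.INTER_CUBIC)  # 396x550
b=cv2.resize(s[215:300,190:330],None,fx=2.8,fy=2.8,interpolation=cv2.INTER_CUBIC) # 392x238
c=cv2.resize(s[105:170,185:290],None,fx=2.8,fy=2.8,interpolation=cv2.INTER_CUBIC)
o=np.zeros((560,800,3),np.uint8); o[:a.shape[0],:a.shape[1]]=a; o[:b.shape[0],400:400+b.shape[1]]=b; o[260:260+c.shape[0],400:400+c.shape[1]]=c
cv2.imwrite('pics/c1.png',o)
E
```

```text
(no output)
```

View pics/c1.png

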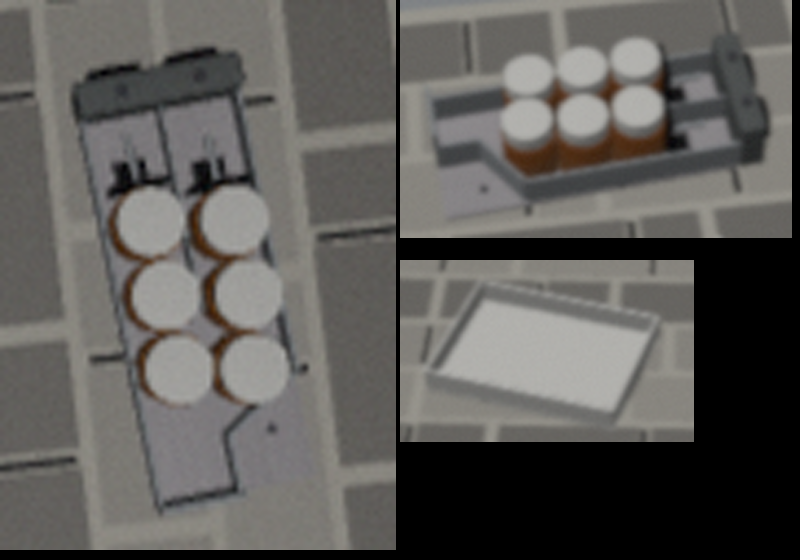

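The crop shows the six lid tops. In the top part jar_a is at (175,370), jar_b at (252,369), c (162,296), d (243,294), e (149,223) and f (234,221). The front stop runs from (160,508) to (238,490), and the guide from (225,433) to (253,406).

```bash
python3 - <<'E'
from h import *
T=load('top0');S=load('side0')
ct=lambda u,v:((u+.5)/4.4-.5+275,(v+.5)/4.4-.5+155)
cs=lambda u,v:((u-400+.5)/2.8-.5+190,(v+.5)/2.8-.5+215)
cr=lambda u,v:((u-400+.5)/2.8-.5+185,(v-260+.5)/2.8-.5+105)
top=dict(a=(175,370),b=(252,369),c=(162,296),d=(243,294),e=(149,223),f=(234,221))
sid=dict(a=(528,75),b=(526,116),c=(583,66),d=(583,111),e=(636,56),f=(637,105))
P={}
for k in top:
    P[k]=tri((T,ct(*top[k])),(S,cs(*sid[k]))); print(k,P[k].round(1),atz(T,ct(*top[k]),74).round(1))
for n,uv in dict(stopL=(160,508),stopR=(238,490)).items(): print(n,atz(T,ct(*uv),50).round(1))
for n,uv in dict(g1=(225,433),g2=(253,406)).items(): print(n,atz(T,ct(*uv),34).round(1))
for n,uv in dict(h1=(78,120),h2=(245,92),h3=(73,90),h4=(243,57)).items(): print(n,atz(T,ct(*uv),56).round(1))
# tray rim corners, side
for n,uv in dict(tl=(483,283),tr=(659,318),br=(614,422),bl=(428,374)).items(): print(n,atz(S,cr(*uv),28).round(1))
for n,uv in dict(tl=(147,202),tr=(196,212),br=(171,288),bl=(121,268)).items(): print('T',n,atz(T,uv,28).round(1))
print('pot',atz(T,(177,162),54),'bottle',atz(T,(403,190),90))
E
```

```text
a [ 507.5 -160.8   69.8] [ 508.4 -160.3   74. ]
b [ 507.4 -205.1   74.6] [ 508.4 -205.1   74. ]
c [ 551.3 -153.9   71.2] [ 551.6 -153.6   74. ]
d [ 551.5 -200.9   73.9] [ 552.  -200.9   74. ]
e [ 594.1 -146.9   73.8] [ 594.3 -146.9   74. ]
f [ 594.1 -196.6   74.4] [ 594.7 -196.6   74. ]
stopL [ 426.5 -152.2   50. ]
stopR [ 436.5 -198.7   50. ]
g1 [ 469.2 -193.8   34. ]
g2 [ 485.2 -211.1   34. ]
h1 [ 657.6 -107.4   56. ]
h2 [ 673.  -207.4   56. ]
h3 [ 675.7 -104.7   56. ]
h4 [ 694.  -206.7   56. ]
tl [429.7 351.8  28. ]
tr [613.1 289.2  28. ]
br [565.9 137.2  28. ]
bl [382.4 211.1  28. ]
T tl [612.3 283.1  28. ]
T tr [583.5 151.3  28. ]
T br [382.4 218.3  28. ]
T bl [437.  351.6  28. ]
pot [715.07217389 196.01026543  54.        ] bottle [ 628.65333234 -385.81521007   90.        ]
```

Request:
move_arm:
  targets: "0 2.7 -2.2 0 0 0 0;-1 2.7 -2.2 0 0 0 0;-1 2.7 -2.2 0 0 0 0;-1 2.7 -2.2 0 0 0 0;-1 2.7 -2.2 0 0 0 0"

```text
clock: 0.57
eef_pos: [282.4, -478.4, 231.1]
tool_rot: [-3.141, -0.0, 0.286]
force: [0.3, 0.2, -0.3]
width: 25.3
gripper_force: 0.0
```

Request:
move_arm:
  targets: "-1 2.7 -2.2 0 0 0 0;-1 2.7 -2.2 0 0 0 0;-1 2.7 -2.2 0 0 0 0;-1 2.7 -2.2 0 0 0 0;-1 2.7 -2.2 0 0 0 0"

```text
clock: 0.98
eef_pos: [380.9, -334.9, 231.3]
tool_rot: [-3.141, 0.0, 0.286]
force: [-0.3, -0.9, 0.2]
width: -0.1
gripper_force: 0.0
```

Request:
move_arm:
  targets: "-1 2.7 -2.2 0 0 0 0;-1 2.7 -2.2 0 0 0 0;-1 2.7 -2.2 0 0 0 0;-1 1 -1 0 0 0 7;-1 0 0 0 0 0 0"

```text
clock: 1.4
eef_pos: [448.6, -233.3, 231.1]
tool_rot: [-3.139, -0.001, 0.167]
force: [0.4, 0.7, 0.0]
width: -0.1
gripper_force: 0.0
```

```bash
python3 - <<'E'
from h import *
d=snap('wrist','w1'); s=read_state(); print(s['clock'],s['eef_pos'],s['tool_rot'],s['force'],s['width'])
im=cv2.imread('pics/w1.png'); cv2.imwrite('pics/w1b.png',cv2.resize(im,(800,600),interpolation=cv2.INTER_CUBIC))
for p in ((507.5,-160.8,74),(507.4,-205.1,74)): print(proj(d,p)*800/560)
E
```

```text
1.45 [ 447.05923952 -235.96560886  231.1544293 ] [-3.14111426e+00  1.23742061e-04  1.68730633e-01] [-0.77980576 -0.0449184  -0.5468064 ] -0.033701901415410115
[288.28717378 158.49256979]
[363.46575548 171.84330061]
```

View pics/w1b.png

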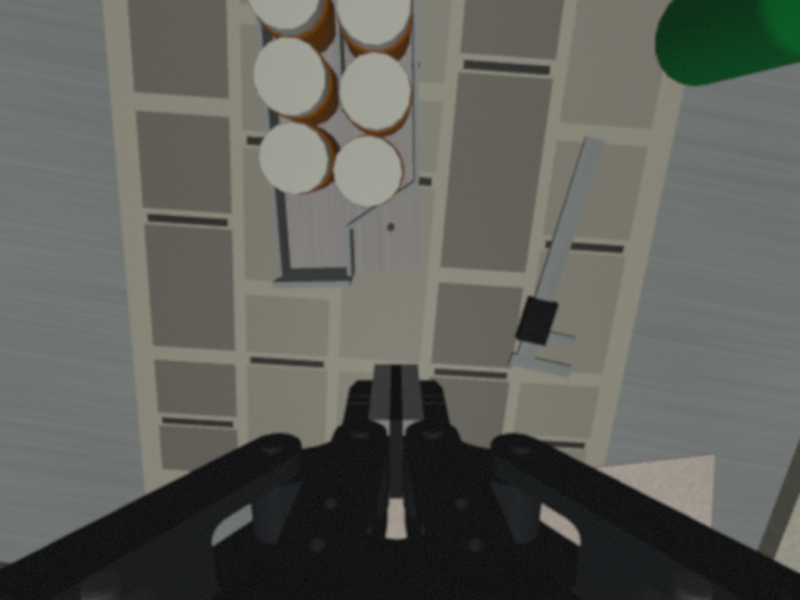

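The wrist view shows the jar_a lid at (296,158), the jar_b lid at (369,171), the c lid at (290,77) and the d lid at (375,91). The guide runs (348,225)–(413,182) and the stop (275,283)–(351,282). The shut fingers are narrow, centred at column 396.

```bash
python3 - <<'E'
from h import *
d=snap('wrist','w2'); s=read_state(); print(s['clock'],s['eef_pos'],s['tool_rot'],s['force'])
W=load('w1'); f=lambda u,v:((u+.5)*.7-.5,(v+.5)*.7-.5)
for n,uv,z in (('a',(296,158),74),('b',(369,171),74),('c',(290,77),74),('d',(375,91),74),('stopL',(275,283),50),('stopR',(351,282),50),('gF',(348,225),34),('gB',(413,182),34),('railR0',(415,70),34),('railR1',(414,180),34),('hole',(391,227),4)):
    print(n,atz(W,f(*uv),z).round(1),atz(d,f(*uv),z).round(1))
E
```

```text
1.5 [ 446.04001397 -237.75647758  231.16725846] [3.14128449e+00 8.07134492e-04 1.66828578e-01] [-1.1931794   1.04183091 -0.0364317 ]
a [ 508.6 -165.1   74. ] [ 506.8 -167.9   74. ]
b [ 508.5 -208.1   74. ] [ 506.8 -210.9   74. ]
c [ 551.2 -156.9   74. ] [ 549.4 -159.7   74. ]
d [ 552.  -204.8   74. ] [ 550.2 -207.5   74. ]
stopL [ 424.9 -155.5   50. ] [ 423.1 -158.5   50. ]
stopR [ 434.2 -206.    50. ] [ 432.5 -209.    50. ]
gF [ 469.5 -197.4   34. ] [ 467.7 -200.3   34. ]
gB [ 505.2 -236.2   34. ] [ 503.4 -239.1   34. ]
railR0 [ 572.9 -225.3   34. ] [ 571.1 -228.    34. ]
railR1 [ 506.5 -236.6   34. ] [ 504.8 -239.5   34. ]
hole [ 469.1 -227.     4. ] [ 467.3 -229.9    4. ]
```

```bash
python3 - <<'E'
from h import *
W=load('w2');T=load('top0')
def lids(d,box):
    x0,y0,x1,y1=box; g=d['color'][y0:y1,x0:x1].astype(int); 
    h=cv2.cvtColor(d['color'][y0:y1,x0:x1],cv2.COLOR_RGB2GRAY)
    g=cv2.resize(h,None,fx=4,fy=4,interpolation=cv2.INTER_CUBIC)
    th=int(g.max()*.86); m=(g>th).astype(np.uint8); m=cv2.morphologyEx(m,cv2.MORPH_OPEN,np.ones((9,9)))
    cs,_=cv2.findContours(m,cv2.RETR_EXTERNAL,2); out=[]
    for c in cs:
        if len(c)>20:
            e=cv2.fitEllipse(c); out.append((((e[0][0]+.5)/4-.5+x0,(e[0][1]+.5)/4-.5+y0),np.array(e[1])/4))
    return out
for d,b in ((W,(160,0,310,150)),(T,(295,190,350,252))):
    for uv,ax in lids(d,b): print(np.round(uv,1),ax.round(1),atz(d,uv,74).round(1))
    print()
S=load('side0')
E
```

```text
[253.8 116.9] [46.  48.3] [ 508.3 -207.    74. ]
[201.6 107.4] [45.9 49.4] [ 508.5 -163.2   74. ]
[259.   60.2] [48.3 52.5] [ 552.2 -204.5   74. ]
[198.7  49.8] [48.4 53.6] [ 551.7 -156.1   74. ]
[257.9  -2.7] [50.8 59.6] [ 595.9 -196.7   74. ]
[193.7 -14.6] [51.3 62.1] [ 595.6 -147.6   74. ]

[332.7 238.5] [14.2 14.6] [ 508.4 -207.2   74. ]
[315.6 238.7] [14.3 14.8] [ 508.3 -163.4   74. ]
[312.5 221.8] [14.3 14.6] [ 551.8 -156.4   74. ]
[331.4 221.4] [14.3 14.4] [ 552.1 -204.8   74. ]
[309.  204.9] [14.  14.4] [ 595.2 -148.3   74. ]
[328.1 204.5] [14.2 14.4] [ 595.5 -197.4   74. ]
```

Request:
move_arm:
  targets: "-1 1.4 -1.6 0 0 0 -0.3;-1 0 0 4 0 0 0;-1 0 0 4 0 0 0;-1 0 0 4 0 0 0;-1 0 0 4 0 0 0"

```text
clock: 1.92
eef_pos: [456.6, -222.0, 70.2]
tool_rot: [3.14, -0.001, 0.168]
force: [-0.2, 0.2, 0.2]
width: 0.5
gripper_force: 0.0
```

Request:
move_arm:
  targets: "-1 0 0 1.7 0 0 0;-1 0 0 1.0 0 0 0;-1 0 0 0 0 0 0;-1 0 0 0 0 0 0;-1 0 0 0 0 0 0"

```text
clock: 2.33
eef_pos: [458.2, -221.0, 45.7]
tool_rot: [3.14, -0.002, 0.168]
force: [-0.4, -0.0, 0.7]
width: -0.0
gripper_force: 0.0
```

```bash
cat >> h.py <<'E'
YAW=0.172; ex=np.array([np.cos(YAW),np.sin(YAW)]); ey=np.array([-ex[1],ex[0]]); O=np.array([512.5,-186.9])
def fd(p): p=np.array(p[:2])-O; return np.array([p@ex,p@ey]).round(1)
def st():
    s=read_state(); print(round(s['clock'],2),'eef',s['eef_pos'].round(1),'feeder',fd(s['eef_pos']),'yaw',round(s['tool_rot'][2],3),'F feeder',(s['force'][:2]@ex).round(1),(s['force'][:2]@ey).round(1),'w',round(s['width'],1))
E
python3 - <<'E'
from h import *
st(); snap('wrist','w3'); st()
d=load('w3'); print(proj(d,[508.4,-207.1,74]),proj(d,[508.4,-163.3,74]))
E
```

```text
2.33 eef [ 458.2 -221.    45.7] feeder [-59.3 -24.3] yaw 0.168 F feeder -0.4 0.0 w -0.0
2.38 eef [ 458.4 -220.8   45.9] feeder [-59.1 -24.1] yaw 0.168 F feeder 0.3 -0.9 w 0.0
[257.93476258 168.56097809] [124.83138121 145.97608527]
```

View pics/w3.png

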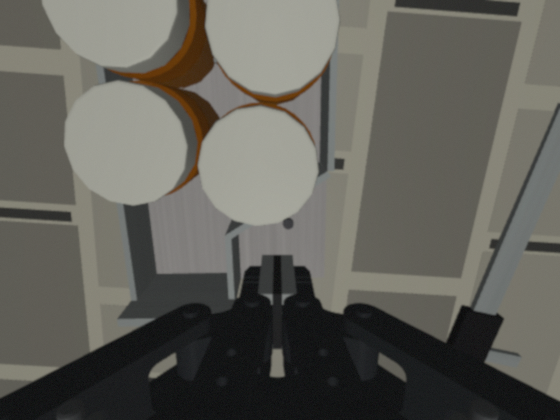

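The wrist view shows the jar_b lid at (258,163), jar_a at (133,143) and the finger tip at column 277. The fingers sit in front of jar_b with a clear gap.

Request:
move_arm:
  targets: "-1 0.5 -0.2 0.2 0 0 0;-1 0.5 0 0 0 0 0;-1 0.3 0 0 0 0 0;-1 0 0 0 0 0 0;-1 0 0 0 0 0 0"

```text
clock: 2.8
eef_pos: [470.4, -215.5, 42.5]
tool_rot: [3.141, -0.001, 0.17]
force: [-0.5, -0.8, -1.1]
width: -0.1
gripper_force: 0.0
```

Request:
move_arm:
  targets: "-1 0.1 0 0 0 0 0;-1 0.1 0 0 0 0 0;-1 0 0 0 0 0 0"

```text
clock: 3.05
eef_pos: [472.0, -215.3, 42.3]
tool_rot: [3.142, -0.0, 0.169]
force: [-0.6, -0.2, -0.0]
width: 0.1
gripper_force: 0.0
```

Request:
move_arm:
  targets: "-1 0.1 0 0 0 0 0;-1 0.1 0 0 0 0 0;-1 0 0 0 0 0 0"

```text
clock: 3.3
eef_pos: [474.1, -215.0, 42.3]
tool_rot: [3.142, -0.0, 0.169]
force: [-0.4, 0.8, -0.7]
width: -0.1
gripper_force: 0.0
```

Request:
move_arm:
  targets: "-1 0.1 0 0 0 0 0;-1 0 0 0 0 0 0"

```text
clock: 3.47
eef_pos: [475.0, -214.8, 42.3]
tool_rot: [3.141, -0.0, 0.169]
force: [-1.1, 0.9, -0.3]
width: 0.0
gripper_force: 0.0
```

Request:
move_arm:
  targets: "-1 0.1 0 0 0 0 0;-1 0 0 0 0 0 0"

```text
clock: 3.63
eef_pos: [476.0, -214.6, 42.3]
tool_rot: [3.142, -0.0, 0.169]
force: [0.0, -0.6, -0.5]
width: -0.2
gripper_force: 0.0
```

Request:
move_arm:
  targets: "-1 0.1 0 0 0 0 0;-1 0 0 0 0 0 0"

```text
clock: 3.8
eef_pos: [477.0, -214.4, 42.3]
tool_rot: [3.142, -0.0, 0.169]
force: [-0.1, -0.5, 0.1]
width: 0.2
gripper_force: 0.0
```

Request:
move_arm:
  targets: "-1 0.1 0 0 0 0 0;-1 0 0 0 0 0 0"

```text
clock: 3.97
eef_pos: [477.1, -214.4, 42.2]
tool_rot: [-3.141, 0.001, 0.169]
force: [-2.0, 0.4, 1.7]
width: -0.2
gripper_force: 0.9
```

Request:
move_arm:
  targets: "-1 0.1 0 0 0 0 0;-1 0 0 0 0 0 0"

```text
clock: 4.13
eef_pos: [477.2, -214.3, 42.2]
tool_rot: [-3.141, 0.003, 0.168]
force: [-5.4, -1.1, 2.7]
width: 0.0
gripper_force: 2.3
```

Request:
move_arm:
  targets: "-1 0.05 0 0 0 0 0;-1 0 0 0 0 0 0"

```text
clock: 4.3
eef_pos: [477.2, -214.3, 42.1]
tool_rot: [-3.141, 0.003, 0.168]
force: [-5.6, -0.7, 3.4]
width: 0.1
gripper_force: 2.9
```

Request:
move_arm:
  targets: "-1 0.05 0 0 0 0 0;-1 0 0 0 0 0 0"

```text
clock: 4.47
eef_pos: [477.3, -214.2, 42.1]
tool_rot: [-3.14, 0.004, 0.168]
force: [-6.3, -0.9, 3.5]
width: -0.1
gripper_force: 3.2
```

Request:
move_arm:
  targets: "-1 0.05 0 0 0 0 0;-1 0 0 0 0 0 0"

```text
clock: 4.63
eef_pos: [477.4, -214.3, 42.1]
tool_rot: [-3.14, 0.005, 0.168]
force: [-6.3, -2.0, 3.8]
width: 0.0
gripper_force: 3.6
```

```bash
cat >> h.py <<'E'
def lids(d,box,fr=.86,k=4):
    x0,y0,x1,y1=box; h=cv2.cvtColor(d['color'][y0:y1,x0:x1],cv2.COLOR_RGB2GRAY)
    g=cv2.resize(h,None,fx=k,fy=k,interpolation=cv2.INTER_CUBIC)
    m=(g>int(g.max()*fr)).astype(np.uint8); m=cv2.morphologyEx(m,cv2.MORPH_OPEN,np.ones((9,9)))
    for c in cv2.findContours(m,cv2.RETR_EXTERNAL,2)[0]:
        if len(c)>20 and cv2.contourArea(c)>60*k*k:
            e=cv2.fitEllipse(c); uv=((e[0][0]+.5)/k-.5+x0,(e[0][1]+.5)/k-.5+y0); p=atz(d,uv,74)
            print(np.round(uv,1),(np.array(e[1])/k).round(1),p.round(1),fd(p))
E
python3 - <<'E'
from h import *
st(); lids(snap('wrist','w4'),(30,0,360,240),k=2); print('ref');lids(load('w3'),(30,0,360,240),k=2)
E
```

```text
4.63 eef [ 477.4 -214.3   42.1] feeder [-39.3 -21. ] yaw 0.168 F feeder -6.6 -0.9 w 0.0
[268.1 226.3] [109.1 115.3] [ 509.7 -207.    74. ] [ -6.2 -19.3]
[137.5 206.9] [108.3 122.5] [ 509.1 -163.3   74. ] [ 0.7 23.8]
[283.1  89.8] [129.2 136.6] [ 553.2 -204.4   74. ] [ 37.1 -24.2]
[121.9  64. ] [127.3 147.4] [ 552.3 -156.4   74. ] [44.5 23.3]
ref
[257.8 166.1] [116.4 118.2] [ 509.2 -206.9   74. ] [ -6.7 -19.2]
[124.8 143.1] [113.5 128.3] [ 509.3 -163.2   74. ] [ 0.9 23.8]
[272.   19.7] [130.8 145.6] [ 552.8 -204.4   74. ] [ 36.8 -24.1]
[108.1  -8.9] [129.8 154.3] [ 552.2 -156.4   74. ] [44.3 23.3]
```

Request:
move_arm:
  targets: "-1 0.05 0 0 0 0 0;-1 0 0 0 0 0 0"

```text
clock: 4.85
eef_pos: [477.6, -214.5, 42.1]
tool_rot: [-3.141, 0.005, 0.167]
force: [-7.8, -3.1, 4.6]
width: 0.1
gripper_force: 3.8
```

Request:
move_arm:
  targets: "-1 0.05 0 0 0 0 0;-1 0 0 0 0 0 0"

```text
clock: 5.02
eef_pos: [477.9, -214.7, 42.1]
tool_rot: [-3.141, 0.005, 0.167]
force: [-8.2, -3.5, 5.3]
width: -0.0
gripper_force: 4.1
```

Request:
move_arm:
  targets: "-1 0.05 0 0 0 0 0;-1 0 0 0 0 0 0"

```text
clock: 5.18
eef_pos: [478.3, -214.7, 42.2]
tool_rot: [-3.141, 0.006, 0.167]
force: [-8.5, -2.3, 4.1]
width: -0.4
gripper_force: 4.2
```

```bash
python3 - <<'E'
from h import *
st(); lids(snap('wrist','w5'),(30,0,360,240),k=2)
E
```

```text
5.18 eef [ 478.3 -214.7   42.2] feeder [-38.5 -21.5] yaw 0.167 F feeder -8.8 -0.8 w -0.4
[268.  226.5] [109.6 115.3] [ 510.5 -207.4   74. ] [ -5.4 -19.8]
[137.6 220.5] [104.3 119.7] [ 505.3 -164.1   74. ] [-3.2 23.7]
[282.3  90. ] [129.2 136.8] [ 554.1 -204.6   74. ] [ 37.9 -24.6]
[123.2  82.4] [125.2 143.7] [ 548.2 -157.4   74. ] [40.2 22.9]
```

jar_a has started to move, so I'll hold here and let it run.

Request:
move_arm:
  targets: "-1 0 0 0 0 0 0;-1 0 0 0 0 0 0;-1 0 0 0 0 0 0"

```text
clock: 5.48
eef_pos: [478.4, -214.8, 42.2]
tool_rot: [-3.141, 0.005, 0.167]
force: [-8.1, -3.4, 4.9]
width: 0.1
gripper_force: 4.1
```

```bash
python3 - <<'E'
from h import *
st(); lids(snap('wrist','w6'),(30,0,360,340),k=2)
E
```

```text
5.48 eef [ 478.4 -214.8   42.2] feeder [-38.4 -21.6] yaw 0.167 F feeder -8.6 -2.0 w 0.1
[139.1 232.7] [104.2 119.2] [ 501.2 -164.8   74. ] [-7.4 23.7]
[267.9 226.3] [109.  115.8] [ 510.7 -207.4   74. ] [ -5.3 -19.9]
[126.9  96.5] [123.8 140.8] [ 544.5 -158.8   74. ] [36.3 22.2]
[282.2  90. ] [129.2 136.7] [ 554.2 -204.7   74. ] [ 38.  -24.7]
[ 98.2 -41.6] [ 93.1 122.2] [ 579.2 -149.4   74. ] [72.1 25.5]
```

Request:
move_arm:
  targets: "-1 0 0 0 0 0 0;-1 0 0 0 0 0 0;-1 0 0 0 0 0 0;-1 0 0 0 0 0 0;-1 0 0 0 0 0 0"

```text
clock: 5.95
eef_pos: [478.8, -213.8, 42.1]
tool_rot: [-3.14, 0.005, 0.168]
force: [-7.5, -1.5, 4.7]
width: -0.3
gripper_force: 3.5
```

```bash
python3 - <<'E'
from h import *
st(); lids(snap('wrist','w7'),(30,0,360,400),k=2)
E
```

```text
5.95 eef [ 478.8 -213.8   42.1] feeder [-37.8 -20.7] yaw 0.168 F feeder -7.6 -0.2 w -0.3
[141.9 293.1] [ 64.5 111.1] [ 478.7 -166.1   74. ] [-29.7  26.3]
[269.6 226.2] [109.  115.6] [ 511.3 -206.9   74. ] [ -4.6 -19.5]
[141.3 186.9] [111.6 125.2] [ 517.6 -163.6   74. ] [ 9.  22.1]
[286.1  89.9] [129.4 136.8] [ 554.8 -204.8   74. ] [ 38.7 -24.9]
[118.3  39. ] [129.9 152.6] [ 560.4 -154.5   74. ] [52.7 23.7]
```

Request:
move_arm:
  targets: "-1 0 0 0 0 0 0;-1 0 0 0 0 0 0;-1 0 0 0 0 0 0;-1 0 0 0 0 0 0;-1 0 0 0 0 0 0"

```text
clock: 6.42
eef_pos: [479.1, -214.3, 42.2]
tool_rot: [-3.141, 0.004, 0.167]
force: [-6.5, -2.7, 4.7]
width: 0.5
gripper_force: 3.4
```

```bash
python3 - <<'E'
from h import *
st(); lids(snap('wrist','w8'),(30,0,360,400),k=2)
E
```

```text
6.42 eef [ 479.1 -214.3   42.2] feeder [-37.6 -21.3] yaw 0.167 F feeder -6.8 -1.5 w 0.5
[163.2 365.8] [ 8.9 33.2] [ 449.1 -176.5   74. ] [-60.7  21.1]
[134.7 310.9] [ 35.7 100. ] [ 471.3 -164.4   74. ] [-36.8  29.2]
[269.1 226.1] [108.8 115.4] [ 511.5 -207.2   74. ] [ -4.4 -19.9]
[138.6 220.5] [106.1 120.4] [ 506.1 -163.9   74. ] [-2.3 23.8]
[284.9  89.9] [129.  136.6] [ 555.  -204.9   74. ] [ 38.8 -25. ]
[119.7  81.3] [125.2 143.7] [ 549.1 -155.9   74. ] [41.4 24.3]
```

Request:
move_arm:
  targets: "-1 0 0 0 0 0 0;-1 0 0 0 0 0 0;-1 0 0 0 0 0 0;-1 0 0 0 0 0 0;-1 0 0 0 0 0 0"

```text
clock: 6.88
eef_pos: [479.2, -214.4, 42.2]
tool_rot: [-3.141, 0.004, 0.167]
force: [-6.4, -2.4, 3.7]
width: -0.3
gripper_force: 3.4
```

```bash
python3 - <<'E'
from h import *
st(); lids(snap('wrist','w9'),(30,0,360,240),k=2); lids(snap('top','t9'),(295,190,350,265))
E
```

```text
6.88 eef [ 479.2 -214.4   42.2] feeder [-37.6 -21.4] yaw 0.167 F feeder -6.7 -1.3 w -0.3
[139.9 231.8] [102.  117.7] [ 502.2 -164.7   74. ] [-6.3 23.7]
[269.1 226.2] [109.3 115.2] [ 511.5 -207.3   74. ] [ -4.4 -20. ]
[121.5  97.1] [123.2 140.9] [ 544.7 -156.7   74. ] [36.9 24.2]
[284.7  89.9] [129.2 136.7] [ 555. -205.   74.] [ 38.8 -25.1]
[316.3 242.3] [13.8 14.9] [ 499.3 -165.1   74. ] [-9.3 23.8]
[331.2 235.3] [ 8.5 15.1] [ 516.4 -203.5   74. ] [  1. -17.]
[313.  225.6] [14.4 14.6] [ 542.  -157.4   74. ] [34.1 24. ]
[331.6 220.5] [14.  14.7] [ 554.3 -205.5   74. ] [ 38.  -25.4]
[328.  203.8] [14.  14.4] [ 597.4 -197.3   74. ] [ 81.8 -24.8]
```

Request:
move_arm:
  targets: "-1 0 0 0 0 0 0;-1 0 0 0 0 0 0;-1 0 0 0 0 0 0;-1 0 0 0 0 0 0;-1 0 0 0 0 0 0"

```text
clock: 7.4
eef_pos: [479.2, -213.8, 42.1]
tool_rot: [-3.14, 0.004, 0.168]
force: [-6.1, -1.2, 4.9]
width: 0.3
gripper_force: 3.2
```

```bash
python3 - <<'E'
from h import *
st(); lids(snap('wrist','w10'),(30,0,360,260),k=2); lids(snap('top','t10'),(295,190,350,265))
E
```

```text
7.4 eef [ 479.2 -213.8   42.1] feeder [-37.4 -20.8] yaw 0.168 F feeder -6.3 -0.2 w 0.3
[143.9 249.3] [100.8 116. ] [ 496.1 -165.8   74. ] [-12.5  23.6]
[270.  226.4] [109.6 115.4] [ 511.6 -207.    74. ] [ -4.3 -19.7]
[126.5 118. ] [120.4 136.9] [ 538.9 -157.8   74. ] [31.  24.1]
[286.9  89.9] [129.  136.7] [ 555.2 -205.    74. ] [ 39.  -25.1]
[316.5 243.3] [12.7 14.5] [ 496.6 -165.5   74. ] [-12.   23.8]
[331.1 235.5] [ 9.1 14.4] [ 516.1 -203.3   74. ] [  0.7 -16.8]
[313.2 227.1] [14.2 14.6] [ 538. -158.   74.] [30.1 24.1]
[331.6 220.5] [14.1 14.6] [ 554.4 -205.5   74. ] [ 38.1 -25.5]
[328.  203.7] [13.9 14.6] [ 597.6 -197.2   74. ] [ 82.1 -24.7]
```

Request:
move_arm:
  targets: "-1 0 0 0 0 0 0;-1 0 0 0 0 0 0;-1 0 0 0 0 0 0;-1 0 0 0 0 0 0;-1 0 0 0 0 0 0"

```text
clock: 7.92
eef_pos: [479.2, -213.8, 42.1]
tool_rot: [-3.14, 0.004, 0.168]
force: [-6.0, -1.0, 3.4]
width: 0.2
gripper_force: 3.2
```

Request:
move_arm:
  targets: "-1 0 0 0 0 0 0;-1 0 0 0 0 0 0;-1 0 0 0 0 0 0;-1 0 0 0 0 0 0;-1 0 0 0 0 0 0"

```text
clock: 8.33
eef_pos: [479.2, -213.7, 42.1]
tool_rot: [-3.14, 0.004, 0.168]
force: [-6.1, -1.0, 4.5]
width: 0.0
gripper_force: 3.2
```

```bash
python3 - <<'E'
from h import *
st(); d=snap('wrist','w11');lids(d,(30,0,360,260),k=2); lids(snap('top','t11'),(295,190,350,265)); snap('side','s11')
a=cv2.imread('pics/w11.png')[180:,30:310]; s=cv2.imread('pics/side0.png')
b=cv2.resize(cv2.imread('pics/s11.png')[215:300,170:330],None,fx=2.5,fy=2.5,interpolation=cv2.INTER_CUBIC)
o=np.zeros((480,400,3),np.uint8);o[:240,:280]=a;o[240:240+b.shape[0],:b.shape[1]]=b;cv2.imwrite('pics/c11.png',o)
E
```

```text
8.33 eef [ 479.2 -213.7   42.1] feeder [-37.4 -20.7] yaw 0.168 F feeder -6.1 0.1 w 0.0
[144.  249.7] [101.6 116.2] [ 496.  -165.8   74. ] [-12.7  23.6]
[270.  226.4] [109.5 115.5] [ 511.6 -207.    74. ] [ -4.3 -19.7]
[126.5 118. ] [120.4 136.8] [ 538.9 -157.8   74. ] [31.  24.1]
[286.9  89.9] [129.1 136.6] [ 555.2 -205.    74. ] [ 39.  -25.1]
[316.4 243.4] [12.7 14.7] [ 496.4 -165.3   74. ] [-12.2  24. ]
[331.1 235.4] [ 8.8 14.8] [ 516.3 -203.2   74. ] [  1.  -16.7]
[313.2 227.2] [14.1 14.7] [ 538. -158.   74.] [30.  24.2]
[331.6 220.5] [14.1 14.5] [ 554.5 -205.5   74. ] [ 38.2 -25.5]
[328.  203.7] [14.  14.6] [ 597.6 -197.3   74. ] [ 82.1 -24.8]
```

View pics/c11.png

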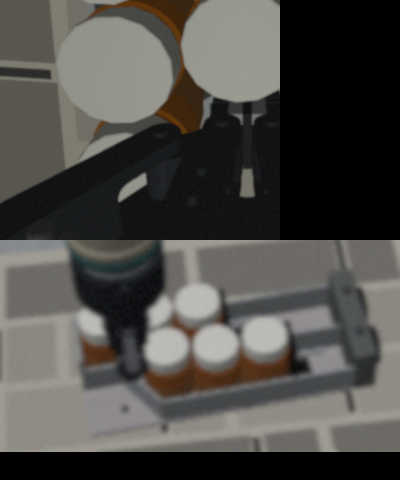

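jar_c at crop (115,70) has stopped. jar_a's lid is partly hidden behind the gripper, at (95,320) in the side part, near the stop. I'll check numerically that it is fully home before easing off.

```bash
python3 - <<'E'
from h import *
S=load('s11'); g=cv2.cvtColor(S['color'],cv2.COLOR_RGB2GRAY).astype(float)
S0=load('side0'); g0=cv2.cvtColor(S0['color'],cv2.COLOR_RGB2GRAY).astype(float)
a=np.linspace(0,2*np.pi,180)
def cost(g,d,x,rng):
    c=O+x*ex+24*ey; s=[]
    # left-front edge of the lid top rim: inside minus outside brightness at radius 20.5
    def samp(r):
        P=np.c_[c[0]+r*np.cos(a[rng]),c[1]+r*np.sin(a[rng]),np.full(len(a[rng]),73)]
        q=np.array([proj(d,p) for p in P],np.float32); return cv2.remap(g.astype(np.float32),q[:,0:1],q[:,1:2],cv2.INTER_LINEAR).mean()
    return samp(18.5)-samp(22.5)
rng=(a>np.pi*0.75)&(a<np.pi*1.15)
for x in np.arange(-64,-46,1.): print(x,round(cost(g,S,x,rng),1),'| ref',x+58,round(cost(g0,S0,x+58,rng),1))
E
```

```text
-64.0 7.8 | ref -6.0 12.0
-63.0 12.3 | ref -5.0 16.2
-62.0 17.8 | ref -4.0 21.5
-61.0 22.9 | ref -3.0 26.8
-60.0 25.9 | ref -2.0 30.3
-59.0 27.0 | ref -1.0 31.6
-58.0 25.1 | ref 0.0 30.3
-57.0 20.9 | ref 1.0 25.7
-56.0 15.6 | ref 2.0 20.3
-55.0 9.2 | ref 3.0 15.0
-54.0 3.2 | ref 4.0 10.4
-53.0 -2.1 | ref 5.0 7.4
-52.0 -6.0 | ref 6.0 5.0
-51.0 -8.5 | ref 7.0 3.5
-50.0 -9.9 | ref 8.0 2.6
-49.0 -10.9 | ref 9.0 1.8
-48.0 -11.6 | ref 10.0 1.4
-47.0 -12.1 | ref 11.0 1.3
```

jar_a has moved 58 mm relative to its start, so it is home. Backing off gently.

Request:
move_arm:
  targets: "-1 -0.2 0 0 0 0 0;-1 -0.2 0 0 0 0 0;-1 -0.2 0 0 0 0 0;-1 -0.2 0 0 0 0 0;-1 -0.3 0 0 0 0 0"

```text
clock: 8.9
eef_pos: [472.1, -215.4, 42.5]
tool_rot: [3.141, -0.002, 0.17]
force: [0.5, -0.1, -0.4]
width: 0.2
gripper_force: 0.0
```

Request:
move_arm:
  targets: "-1 -0.4 0 0 0 0 0;-1 -0.4 0 0 0 0 0;-1 0 0 -3 0 0 0;-1 0 0 -4 0 0 0;-1 0 0 -4 0 0 0"

```text
clock: 9.32
eef_pos: [461.7, -216.6, 152.8]
tool_rot: [-3.14, 0.002, 0.169]
force: [0.8, -1.0, -0.0]
width: -0.1
gripper_force: 0.0
```

```bash
python3 - <<'E'
from h import *
st(); snap('top','t12'); lids(load('t12'),(295,190,350,265))
d=snap('wrist','w12'); print(); lids(d,(30,0,360,400),k=2); st()
E
```

```text
9.32 eef [ 461.7 -216.6  152.8] feeder [-55.1 -20.5] yaw 0.169 F feeder 0.6 -1.1 w -0.1
[318.4 258.8] [ 8.8 14.6] [ 457.3 -169.6   74. ] [-51.4  26.5]
[316.7 244.1] [14.2 14.4] [ 494.7 -165.8   74. ] [-13.9  23.8]
[332.8 238.3] [14.1 14.6] [ 508.9 -207.4   74. ] [ -7.1 -19.6]
[313.2 227.1] [14.  14.7] [ 538.  -157.9   74. ] [30.1 24.3]
[331.8 221.2] [14.3 14.3] [ 552.6 -206.    74. ] [ 36.3 -25.7]
[328.3 204.4] [14.  14.4] [ 595.9 -198.    74. ] [ 80.2 -25.2]

[207.8 226.8] [52.3 56.3] [ 451.9 -173.9   74. ] [-57.5  23.2]
[203.1 163.6] [56.6 60. ] [ 495.1 -165.8   74. ] [-13.5  23.8]
[268.6 153.4] [58.5 59.6] [ 509.  -207.4   74. ] [ -7.  -19.6]
[197.9  93.9] [60.8 65.8] [ 538.1 -157.7   74. ] [30.2 24.4]
[277.1  82.9] [61.9 65.9] [ 552.9 -205.6   74. ] [ 36.6 -25.3]
[276.    3.8] [65.4 74.6] [ 596.  -197.5   74. ] [ 80.4 -24.8]
9.42 eef [ 466.5 -218.7  157.8] feeder [-50.8 -23.5] yaw 0.168 F feeder 1.1 -0.4 w -0.0
```

View pics/w12.png

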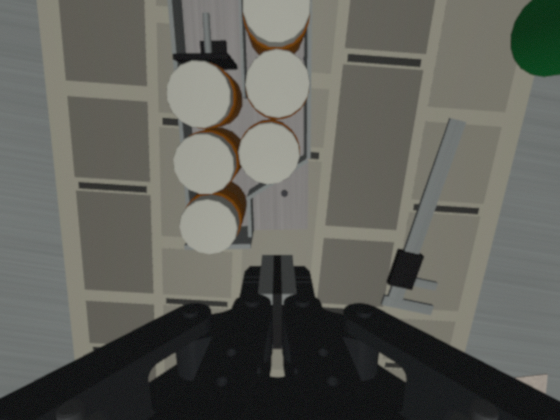

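The wrist view shows jar_a home at (208,227) against the stop, c at (203,164), and b at (269,153) standing on the guide. Moving above the bay with the fingers partly open.

Request:
move_arm:
  targets: "0.5 -0.3 -1.6 0 0 0 -0.2;0.5 -0.4 -1.6 0 0 0 0;0.5 0 -1.5 0 0 0 0;0.5 0 0 0 0 0 0;0.5 0 0 0 0 0 0"

```text
clock: 9.83
eef_pos: [448.0, -171.4, 152.2]
tool_rot: [-3.142, 0.0, 0.174]
force: [0.9, -0.1, -0.6]
width: 60.3
gripper_force: 0.0
```

```bash
python3 - <<'E'
from h import *
d=snap('wrist','w13'); lids(d,(30,0,400,330),k=2); st()
E
```

```text
[279.7 215.2] [56.2 57.6] [ 451.9 -173.8   74. ] [-57.5  23.3]
[279.1 148.3] [61.3 61.7] [ 495.1 -165.6   74. ] [-13.5  23.9]
[348.6 137.8] [60.6 64.3] [ 509.1 -207.2   74. ] [ -6.8 -19.5]
[278.5  73.9] [64.8 69.4] [ 538.2 -157.5   74. ] [30.3 24.5]
[362.8  62.8] [64.8 71.6] [ 552.9 -205.4   74. ] [ 36.6 -25.2]
[367.7 -16.8] [63.5 71. ] [ 593.3 -198.2   74. ] [ 77.7 -24.9]
9.88 eef [ 448.3 -172.3  152.2] feeder [-60.8  25.4] yaw 0.172 F feeder 0.4 0.1 w 63.9
```

Request:
move_arm:
  targets: "0.5 0.3 0.15 2.5 0 0 0;0.5 0 0 2.5 0 0 0;0.5 0 0 2.5 0 0 0;0.5 0 0 2 0 0 0;0.5 0 0 1.2 0 0 0"

```text
clock: 10.3
eef_pos: [450.6, -173.8, 43.1]
tool_rot: [-3.141, 0.002, 0.171]
force: [-1.2, 0.3, 0.1]
width: 64.1
gripper_force: 0.0
```

Request:
move_arm:
  targets: "0.5 0 0 0 0 0 0;0.5 0 0 0 0 0 0;0.5 0 0 0 0 0 0"

```text
clock: 10.55
eef_pos: [451.8, -173.6, 45.8]
tool_rot: [3.141, -0.001, 0.171]
force: [-0.4, 0.3, 0.6]
width: 63.9
gripper_force: 0.0
```

```bash
python3 - <<'E'
from h import *
d=snap('wrist','w14'); lids(d,(30,0,400,330),k=2); st()
E
```

```text
[274.5 304.8] [ 92.4 103.8] [ 452.7 -173.6   74. ] [-56.7  23.3]
[272.5 189.6] [111.8 114.9] [ 495.8 -165.5   74. ] [-12.8  23.9]
[402.4 170. ] [110.2 122.3] [ 509.8 -206.9   74. ] [ -6.1 -19.2]
[395.1  41.2] [47.1 93.2] [ 547.1 -194.1   74. ] [ 32.9 -13. ]
[270.1  48.2] [128.3 140.2] [ 538.7 -157.4   74. ] [30.9 24.5]
10.6 eef [ 452.  -173.5   46.1] feeder [-57.3  23.6] yaw 0.172 F feeder -0.9 1.2 w 64.1
```

View pics/w14.png

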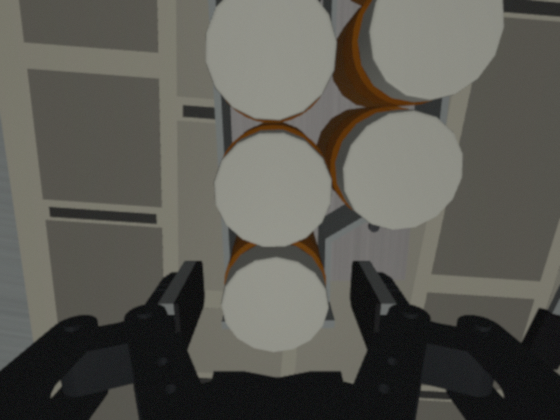

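The fingers straddle the jar_a lid (275,305) symmetrically, at columns 203 and 352, clear of the other jars. Closing.

Request:
move_arm:
  targets: "-1 0 0 0 0 0 0;-1 0 0 0 0 0 0;-1 0 0 0 0 0 0;-1 0 0 0 0 0 0;-1 0 0 0 0 0 0"

```text
clock: 11.02
eef_pos: [452.0, -172.9, 46.7]
tool_rot: [3.141, -0.002, 0.172]
force: [-1.1, 0.4, 8.1]
width: 40.4
gripper_force: 59.4
```

Request:
move_arm:
  targets: "-1 0 0 -0.5 0 0 0;-1 0 0 -1 0 0 0;-1 0 0 -1.5 0 0 0;-1 0 0 -1.5 0 0 0;-1 0 0 -1.5 0 0 0"

```text
clock: 11.43
eef_pos: [451.1, -172.6, 106.7]
tool_rot: [-3.141, 0.0, 0.172]
force: [0.2, -0.5, -1.3]
width: 40.5
gripper_force: 61.6
```

Request:
move_arm:
  targets: "-1 0 0 -2 0 0 0;-1 0 0 -2 0 0 0;-1 0 0 -2 0 0 0;-1 0 0 0 0 0 0;-1 0 0 0 0 0 0"

```text
clock: 11.85
eef_pos: [451.8, -172.8, 166.9]
tool_rot: [3.14, -0.003, 0.172]
force: [0.3, 0.7, -0.5]
width: 40.3
gripper_force: 61.6
```

```bash
python3 - <<'E'
from h import *
st(); lids(snap('top','t15'),(295,190,350,265))
d=snap('side','s15'); w=snap('wrist','w15')
o=np.zeros((420,700,3),np.uint8); b=cv2.resize(cv2.imread('pics/s15.png')[150:300,170:330],None,fx=2.5,fy=2.5,interpolation=cv2.INTER_CUBIC); o[:375,:400]=b
o[:315,400:700]=cv2.imread('pics/w15.png')[105:,130:430]; cv2.imwrite('pics/c15.png',o)
E
```

```text
11.85 eef [ 451.8 -172.8  166.9] feeder [-57.4  24.3] yaw 0.172 F feeder 0.4 0.7 w 40.3
[316.7 244.3] [14.2 14.9] [ 494.2 -166.    74. ] [-14.5  23.7]
[332.8 238.3] [14.2 14.7] [ 508.8 -207.5   74. ] [ -7.2 -19.7]
[313.3 227.3] [14.2 14.8] [ 537.6 -158.1   74. ] [29.7 24.1]
[331.8 221.2] [14.3 14.8] [ 552.7 -205.9   74. ] [ 36.3 -25.6]
[328.4 204.4] [14.3 14.6] [ 595.9 -198.2   74. ] [ 80.3 -25.4]
```

View pics/c15.png

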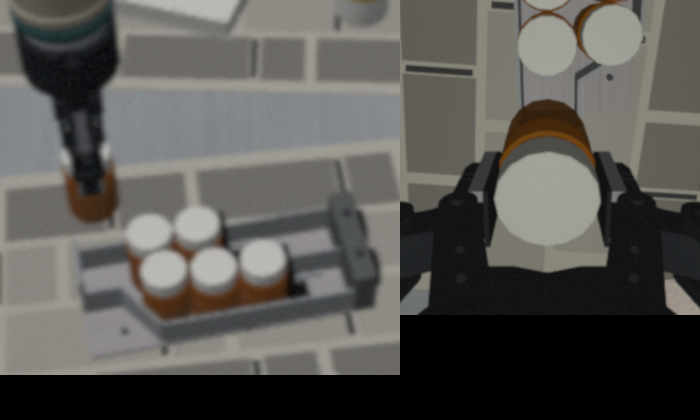

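jar_a is lifted and hangs upright in the fingers, at (90,185) in the side part. The other five jars are standing in the feeder. Carrying it to the tray.

Request:
move_arm:
  targets: "-1 0.4 -1.2 0 0 0 0;-1 0.8 -2.5 0 0 0 0;-1 0.9 -3.1 0 0 0 0;-1 0.9 -3.1 0 0 0 0;-1 0.9 -3.1 0 0 0 0"

```text
clock: 12.42
eef_pos: [466.5, -36.7, 164.3]
tool_rot: [-3.141, 0.002, 0.171]
force: [-0.1, 0.9, -1.4]
width: 40.5
gripper_force: 61.6
```

Request:
move_arm:
  targets: "-1 0.9 -3.1 0 0 0 0;-1 0.9 -3.1 0 0 0 0;-1 0.9 -3.1 0 0 0 0;-1 0.9 -3.1 0 0 0 0;-1 0.9 -3.1 0 0 0 0"

```text
clock: 12.83
eef_pos: [484.2, 123.9, 164.2]
tool_rot: [3.141, 0.003, 0.172]
force: [0.9, 0.1, -0.9]
width: 40.6
gripper_force: 61.6
```

Request:
move_arm:
  targets: "-1 0.9 -3.1 0 0 0 0;-1 0.9 -3.1 0 0 0 0;-1 0.9 -3.1 0 0 0 0;-1 0.8 -2 0 0 0 0;-1 0.2 -0.9 0 0 0 0"

```text
clock: 13.25
eef_pos: [500.1, 253.3, 164.1]
tool_rot: [-3.14, 0.001, 0.177]
force: [1.0, 0.7, -1.2]
width: 40.1
gripper_force: 61.6
```

Request:
move_arm:
  targets: "-1 0 0 0 0 0 0;-1 0 0 0 0 0 0;-1 0 0 0 0 0 0"

```text
clock: 13.5
eef_pos: [500.3, 246.4, 164.8]
tool_rot: [3.14, 0.002, 0.17]
force: [0.1, -0.5, -0.7]
width: 40.6
gripper_force: 61.6
```

```bash
python3 - <<'E'
from h import *
st(); w=snap('wrist','w16'); cv2.imwrite('pics/w16.png',w['color'][:,:,::-1]); st()
print(proj(w,(500,249,4)))
E
```

```text
13.5 eef [500.3 246.4 164.8] feeder [ 62.2 429. ] yaw 0.17 F feeder 0.1 -0.5 w 40.6
13.55 eef [500.6 246.4 165. ] feeder [ 62.4 428.9] yaw 0.169 F feeder 0.6 -1.2 w 39.9
[272.31683956 191.72365422]
```

View pics/w16.png

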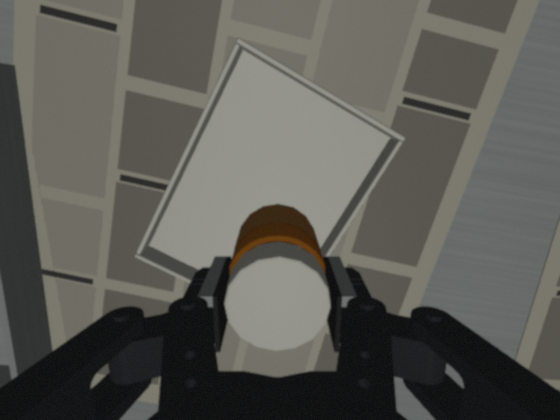

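The wrist view shows the tray rim corners at (238,42), (402,138) and (138,256). The rim centre is near (270,197), so the jar is over the middle of the tray. Lowering.

Request:
move_arm:
  targets: "-1 0 0 2 0 0 0;-1 0 0 3 0 0 0;-1 0 0 3 0 0 0;-1 0 0 2 0 0 0;-1 0 0 0.8 0 0 0"

```text
clock: 13.97
eef_pos: [499.1, 246.2, 54.7]
tool_rot: [3.139, 0.005, 0.17]
force: [-0.4, -0.3, -0.5]
width: 40.4
gripper_force: 61.6
```

Request:
move_arm:
  targets: "-1 0 0 0.3 0 0 0;-1 0 0 0 0 0 0;-1 0 0 0 0 0 0;-1 0 0 0 0 0 0"

```text
clock: 14.3
eef_pos: [501.8, 249.3, 55.7]
tool_rot: [-3.141, -0.002, 0.172]
force: [0.4, 1.0, -0.6]
width: 39.9
gripper_force: 61.6
```

Request:
move_arm:
  targets: "-1 0 0 0.2 0 0 0;-1 0 0 0 0 0 0"

```text
clock: 14.47
eef_pos: [501.1, 249.3, 53.0]
tool_rot: [-3.141, -0.001, 0.172]
force: [-0.1, 0.7, -0.8]
width: 40.3
gripper_force: 61.6
```

Request:
move_arm:
  targets: "-1 0 0 0.1 0 0 0;-1 0 0 0 0 0 0"

```text
clock: 14.63
eef_pos: [500.7, 249.2, 51.5]
tool_rot: [-3.141, -0.0, 0.173]
force: [0.1, -0.5, -1.3]
width: 40.5
gripper_force: 61.6
```

Request:
move_arm:
  targets: "-1 0 0 0.2 0 0 0;-1 0 0 0.1 0 0 0;-1 0 0 0 0 0 0;-1 0 0 0 0 0 0"

```text
clock: 14.97
eef_pos: [500.6, 249.0, 48.2]
tool_rot: [3.141, 0.0, 0.172]
force: [0.4, -0.1, -0.1]
width: 40.1
gripper_force: 61.6
```

Request:
move_arm:
  targets: "-1 0 0 0.1 0 0 0;-1 0 0 0 0 0 0;-1 0 0 0 0 0 0"

```text
clock: 15.22
eef_pos: [500.7, 249.0, 47.3]
tool_rot: [3.142, 0.0, 0.172]
force: [0.2, 0.1, -1.1]
width: 40.2
gripper_force: 61.6
```

Request:
move_arm:
  targets: "-1 0 0 0.05 0 0 0;-1 0 0 0 0 0 0;-1 0 0 0 0 0 0"

```text
clock: 15.47
eef_pos: [500.8, 249.1, 46.8]
tool_rot: [3.142, -0.0, 0.172]
force: [-0.3, 0.4, -0.2]
width: 40.4
gripper_force: 61.7
```

Request:
move_arm:
  targets: "-1 0 0 0.05 0 0 0;-1 0 0 0 0 0 0;-1 0 0 0 0 0 0"

```text
clock: 15.72
eef_pos: [500.9, 249.1, 46.8]
tool_rot: [-3.141, -0.0, 0.172]
force: [-1.2, 0.1, 5.5]
width: 40.5
gripper_force: 62.3
```

Request:
move_arm:
  targets: "-1 0 0 0.05 0 0 0;-1 0 0 0 0 0 0;-1 0 0 0 0 0 0"

```text
clock: 15.97
eef_pos: [500.9, 249.2, 46.7]
tool_rot: [-3.141, -0.001, 0.172]
force: [-1.4, -1.0, 9.0]
width: 40.2
gripper_force: 62.7
```

Request:
move_arm:
  targets: "-1 0 0 0.05 0 0 0;-1 0 0 0 0 0 0;-1 0 0 0 0 0 0"

```text
clock: 16.22
eef_pos: [500.9, 249.2, 46.7]
tool_rot: [-3.141, -0.001, 0.172]
force: [-2.2, -0.2, 13.5]
width: 40.2
gripper_force: 63.1
```

It is on the tray floor. I'll ease up, open and withdraw.

Request:
move_arm:
  targets: "-1 0 0 -0.1 0 0 0;0.4 0 0 0 0 0 0;0.4 0 0 0 0 0 0;0.4 0 0 0 0 0 0;0.4 0 0 0 0 0 0"

```text
clock: 16.63
eef_pos: [500.6, 249.0, 46.0]
tool_rot: [3.141, 0.0, 0.172]
force: [0.3, -0.4, 0.7]
width: 59.5
gripper_force: 0.0
```

Request:
move_arm:
  targets: "0.4 0 0 -1 0 0 0;0.4 0 0 -3 0 0 0;0.4 0 0 -4 0 0 0;0.4 0 0 -4 0 0 0;0.4 0 0 0 0 0 0"

```text
clock: 17.05
eef_pos: [505.2, 251.1, 174.1]
tool_rot: [-3.137, -0.013, 0.172]
force: [1.3, 0.4, 0.5]
width: 59.7
gripper_force: 0.0
```

Request:
move_arm:
  targets: "0.4 -3 -0.5 0 0 0 0;0.4 -3 -0.5 0 0 0 0;0.4 0 0 0 0 0 0;0.4 0 0 0 0 0 0;0.4 0 0 0 0 0 0"

```text
clock: 17.47
eef_pos: [440.8, 248.9, 167.0]
tool_rot: [-3.141, -0.002, 0.172]
force: [-0.2, 0.3, 0.6]
width: 59.9
gripper_force: 0.0
```

```bash
python3 - <<'E'
from h import *
st(); t=snap('top','t17'); lids(t,(295,190,350,265)); snap('side','s17'); snap('wrist','w17'); st()
o=np.zeros((600,800,3),np.uint8)
o[:300,:400]=cv2.resize(cv2.imread('pics/w17.png'),(400,300)); f=lambda i,x0,y0,x1,y1:cv2.resize(cv2.imread(i)[y0:y1,x0:x1],(400,300),interpolation=cv2.INTER_CUBIC)
o[:300,400:]=f('pics/s17.png',170,90,330,210); o[300:,:400]=f('pics/s17.png',170,200,330,320); o[300:,400:]=f('pics/t17.png',100,130,420,370); cv2.imwrite('pics/c17.png',o)
E
```

```text
17.47 eef [440.8 248.9 167. ] feeder [  3.9 441.7] yaw 0.172 F feeder -0.1 0.3 w 59.9
[316.7 244.2] [14.2 14.9] [ 494.3 -166.    74. ] [-14.4  23.7]
[332.8 238.3] [14.2 14.6] [ 508.8 -207.5   74. ] [ -7.2 -19.6]
[313.3 227.3] [14.2 14.7] [ 537.7 -158.1   74. ] [29.8 24.1]
[331.8 221.2] [14.3 14.6] [ 552.6 -205.9   74. ] [ 36.3 -25.6]
[328.4 204.4] [14.3 14.6] [ 595.9 -198.1   74. ] [ 80.2 -25.3]
17.62 eef [441.1 248.6 166.5] feeder [  4.2 441.3] yaw 0.171 F feeder 1.1 -0.9 w 59.7
```

View pics/c17.png

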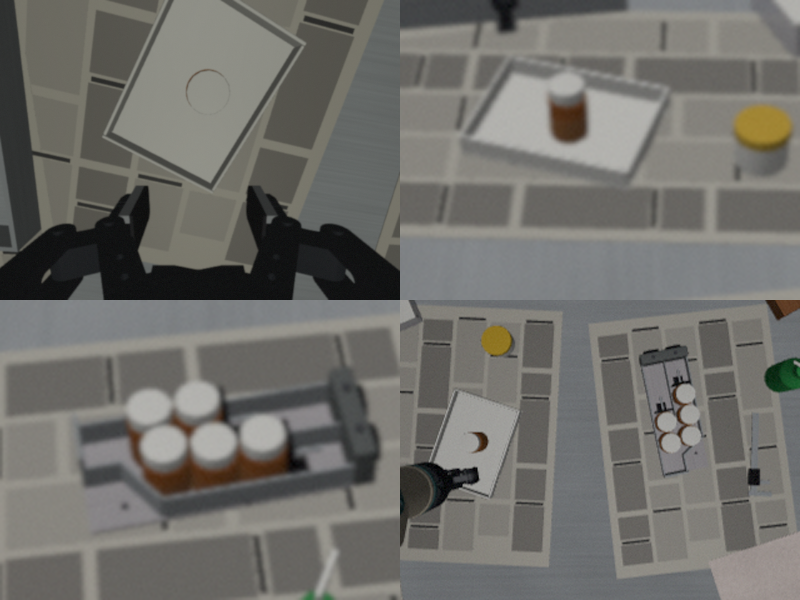

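The jar stands upright in the tray, at (568,105) in the side crop. The five other jars stand in the feeder, and the pot, bottle and caliper are where they were. Handing in.

```bash
python3 -c "
from h import *
print(order.finish_job())"
```

```text
the job is handed in; nothing more can be done
None
```

The job is done and handed in: jar_a ran home into the bay by itself while jar_b was held back (under 10 N on every reading). It now stands in the white tray, the other five jars still stand in the feeder, and the pot, bottle and caliper were left alone. It took about 18 s of robot time.

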